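# Clear the page and turn a ring-planner divider

## Robot

A 7-joint arm with a two-finger parallel gripper is mounted at the origin on the work surface; the furniture and walls round the work are solid. World frame = base frame: x ahead of the robot, y to its left, z up, the work surface at z = 0. Lengths are in mm, angles in rad, forces in N, time in s.
With the tool pointing down it reaches from about 350 to 900 mm from the base axis. Payload 19.9 kg.
Tool frame: the origin (TCP) lies midway between the tips of the shut fingers; the grasp point (between the pads) lies 19 mm behind it; z points along the fingers, y is the line along which they close (so a half turn about z gives the same grasp; the last joint's range is limited). The gripper opens to 94 mm and grips with 3 to 60 N. Pads are 16 mm wide; open, the fingers measure 119 mm over their backs; the gripper's body (75 mm by 177 mm) begins 78 mm behind the grasp point.
Start: joints at [1.258, 0.417, -0.01, 1.614, 0.005, 1.111, -0.053], TCP at [167.785, -602.036, 205.425] pointing down, gripper open.
Joint ranges: [-2.81, 2.81], [-0.39, 2.02], [-1.27, 1.25], [0.06, 2.57], [-1.19, 4.33], [0.19, 2], [-2.82, 2.82]. Speed limits (rad/s): [1.89, 1.89, 2.39, 2.39, 3.01, 3.01, 3.01].

## Interface

Orientations are given as a unit quaternion [w, x, y, z].
In Python, from bench import ctrl gives the robot as it stands.
- The arm moves only by the tool move_arm, never from a script. Its argument "plan" is a list that holds one entry, the list of rows, each a list of 6 numbers: the shift along the tool's x, y, z in mm, then the turn, a rotation vector about the tool's x, y, z in degrees. A call has 1 to 8 rows; each row shifts and turns the commanded pose from where the row before left it, along the tool's axes as they then stand; what a row does not reach is not made up. A row lasts 1/10 s, in which the tool goes at most 50 mm and 8.59 degrees, less where a joint would pass 70% of its speed; a pose out of reach is approached as far as the arm can. A call is refused whole if a number of a shift passes 50 or a number of a turn 8.59, either way. A call with a gripper value outside its range is refused whole. "fingers" is the finger opening in mm, from 0 to 94, set as the call begins (left out, the last holds). The fingers move at their own pace and stop on an object; "newtons" is the grip in N (left out, the last holds). Time passes only in rows, so rows that do not move let the fingers close. It gives the time, the measured TCP pose, the force, the opening and the grip force at its end, in the units of the state.
- ctrl.observe(): the state, without advancing time (a new reading comes with each control period).
- ctrl.grab_frame(name): name is "scene" or "top" or "wrist"; returns the picture (480x640x3 uint8, red, green, blue); there is no depth.
- ctrl.calibration(name): a dict with "fx", "fy", "cx", "cy" (pixels), "distortion" ([k1, k2, p1, p2, k3] as OpenCV has them; the pictures are not rectified), "R" (3x3) and "t" (3): a world point X has camera coordinates R X + t. Camera axes: x right, y down, z forward; pixel columns grow to the right and rows downward; lengths in mm; the calibration is good to about 2 mm. A picture is of the moment at which its call begins: read the wrist's pose just before it. calibration takes no time and is no camera call; for the wrist camera it gives the pose at the moment of the call.
- ctrl.close_job(): hands the job in; it is judged then, once.
The state is a dict: "time_s": time; "joint_positions": joint angles; "qvel": joint speeds; "joint_torque": joint torques, N m; "position": TCP position; "orientation": TCP orientation; "wrist_force": force on the tool from outside, world axes, zero at the start; "wrist_torque": the same for the moment, N m; "gripper_width": finger opening in mm; "gripper_force": force on a finger pad.
Only numpy, scipy, OpenCV 4.12 (cv2) and the standard library are available. Lean on these libraries where they do the work, as an engineer would, in place of code of your own. Each camera call takes 0.05 s, during which the arm holds its last target. There are 200 camera calls.

## Task

With a fingertip, push the eraser off the left-hand page of the open ring planner so that it lies on the desk; push it, do not pick it up. Then turn the planner's top divider, the one whose tab is nearer the robot, over the rings so that it lies flat on the left-hand page. Leave the divider beneath it lying on the right, and do not disturb the pencil cup, the coffee cup, the ink bottle or the keys.

Things in the scene. Friction and masses are not known exactly. Their poses are not given: they have to be found in the camera images.
- planner: Open ring planner (dark leather covers, cream pages, six steel rings), fixed to the desk, turned by up to about 0.3 rad. Origin: on the desk under the middle of the spine. Its x axis runs along the spine, away from the robot; its y axis points to the left-hand page. Each cover is 178 mm long (x), 3 mm thick and reaches 110 mm from the spine line.
- left_page (a point): Middle of the left-hand page's upper face, 26 mm above the desk, axes as the planner's. The pages on either side are 166 mm long (planner x from -83 to 83) and lie from 10 to 105 mm from the spine line; their edges drop straight to the cover.
- planner_spine (a point): Middle of the dividers' hinge line, 28 mm above the desk, axes as the planner's; the hinge line is its x axis. The six rings lie within 18 mm of this line and rise to 46 mm above the desk.
- top_divider (a joint): Hinge of the top divider about the spine line. 0: lies flat on the right-hand side; 1.571: stands upright; 3.142: lies flat on the left-hand page. It turns freely with light damping: let go past upright it falls over to the left by itself in about a second, before upright it falls back.
- top_divider_tab (a point): Middle of the top divider's tab, 114 mm from the spine line. The divider is a stiff buff leaf, 1.8 mm thick, about 45 g, 164 mm long, lying on the lower one. The tab, 46 mm long (planner x -79 to -33), at the end nearer the robot, reaches to 124 mm from the spine line, 14 mm past the cover; at the start its underside is 28 mm above the bare desk.
- lower_divider (a joint): Hinge of the lower divider, same axis and sense; 0: lies flat on the right. It is the like leaf beneath the top one; lifting it lifts the top one too.
- lower_divider_tab (a point): Middle of the lower divider's tab: the same tab, but at the end farther from the robot (planner x = 33 to 79), 114 mm from the spine line, its underside 26 mm above the desk.
- eraser_center (a point): Centre of the loose eraser, 20 x 44 x 11 mm (own x, y, z), about 20 g, lying on the left-hand page; its x, y axes are given by the orientation.
- pen_cup: Black cup with pencils, 77 mm across and 167 mm high, to the left behind the planner; stays where it is. Origin under its middle.
- coffee_cup: White cup with a handle, 63 x 88 mm, 51 mm high, to the left; stays. Origin under its middle.
- ink_bottle: Dark square ink bottle with a round cap, 52 mm wide, 62 mm high, to the left; stays. Origin under its middle.
- keys: Bunch of keys, 84 x 118 mm, 8 mm high, near right; stays. Origin under its middle.

How it is judged (in metres and radians):
On the way, in this order (a step that is already met when the one before it is completed fails the run):
1. the eraser is off the planner, down on the desk (height (world z) of eraser_center below 0.018 m), for 0.2 s.
2. the top divider has passed upright (value of joint top_divider above 1.6 rad).
At the end, for the whole second after the job is handed in: The top divider lies flat on the left-hand page (within 0.05 rad), the lower divider lies flat on the right, the eraser rests off the planner on the desk (its centre under 18 mm high), and the pencil cup, coffee cup, ink bottle and keys stand where they stood (within 30 mm) (value of joint top_divider above 3.09 rad and value of joint lower_divider below 0.05 rad and height (world z) of eraser_center below 0.018 m and linear speed of eraser below 0.02 m/s); the robot touches nothing.
It fails at once if the eraser was lifted off the page instead of pushed (height (world z) of eraser_center above 0.05 m).
It fails at once if the lower divider was turned up (value of joint lower_divider above 0.35 rad).
It fails at once if the pencil cup, coffee cup, ink bottle or keys were moved more than 30 mm (distance of any of pen_cup, coffee_cup, ink_bottle, keys from where it was at the start of the episode above 0.03 m).
It also fails if it takes over 48 s, if anything falls off the work surface, if the arm or the gripper's body presses on something with over 40 N, if the wrist force passes 120 N, or if a joint passes its speed limit or range.

## Working session

There is one attempt and no reset: what is moved stays moved. The work goes in short steps, Python scripts to look and compute and a tool call to move; the robot and the scene stay as the last step left them, time stands still between calls to the robot, and variables do not carry over. Pictures are saved under pics/ and viewed, at most 10 in all, crops included, and the job is handed in when it is done.

Besides the shell and the picture viewer there is one more tool, called after "Request:" in YAML: its name, and indented under it one key for each argument. move_arm: Moves the arm, as the interface text tells. Its arguments: {"type":"object","properties":{"plan":{"type":"array"},"fingers":{"type":"number"},"newtons":{"type":"number"}},"required":["plan"]}

```bash
mkdir -p pics; python3 - <<'E'
from bench import ctrl
import cv2
s=ctrl.observe(); print(s)
for n in ("top","scene"):
    c=ctrl.calibration(n); print(n,c)
    f=ctrl.grab_frame(n); cv2.imwrite(f"pics/{n}0.png",f[:,:,::-1])
E
```

```text
{'time_s': 0.0, 'joint_positions': array([ 1.25748719,  0.41799982, -0.0103406 ,  1.61417996,  0.00472698,
        1.11069687, -0.0530077 ]), 'qvel': array([-0.00140926,  0.00065208,  0.00037488, -0.00014667, -0.00100106,
       -0.00023997, -0.00061845]), 'joint_torque': array([-7.99979534e-04, -8.51276922e+01,  6.38304893e-01, -4.26003170e+01,
       -4.87738964e-02,  1.85826217e-02,  1.25947699e-04]), 'position': array([ 167.69461662, -601.68316714,  204.80656452]), 'orientation': array([-6.15372879e-04,  9.90775803e-01,  1.35509820e-01, -1.35605584e-04]), 'wrist_force': array([ 0.8437511 ,  0.36828316, -0.35323209]), 'wrist_torque': array([ 0.00967554, -0.04999795,  0.02368106]), 'gripper_force': 0.0, 'gripper_width': 94.15013809693669}
top {'fx': 452.05299338540567, 'fy': 452.05299338540567, 'cx': 316.90451044593135, 'cy': 234.05203854612614, 'distortion': array([-0.01549579,  0.        ,  0.        ,  0.        ,  0.        ]), 'R': array([[ 0.01918066, -0.99981364, -0.00218816],
       [-0.98778498, -0.01861131, -0.15470766],
       [ 0.15463811,  0.00512883, -0.98795787]]), 't': array([ 30.61112915, 480.34356389, 862.91672537])}
scene {'fx': 447.4876813805258, 'fy': 447.4876813805258, 'cx': 320.96023929456175, 'cy': 241.10191985368263, 'distortion': array([-0.03473847,  0.        ,  0.        ,  0.        ,  0.        ]), 'R': array([[ 9.68475023e-01,  2.49109858e-01, -6.38767045e-04],
       [ 1.45399421e-01, -5.67353906e-01, -8.10535967e-01],
       [-2.02274907e-01,  7.84890963e-01, -5.85688516e-01]]), 't': array([-472.12775852,  -11.38632126,  931.3307177 ])}
```

View pics/top0.png

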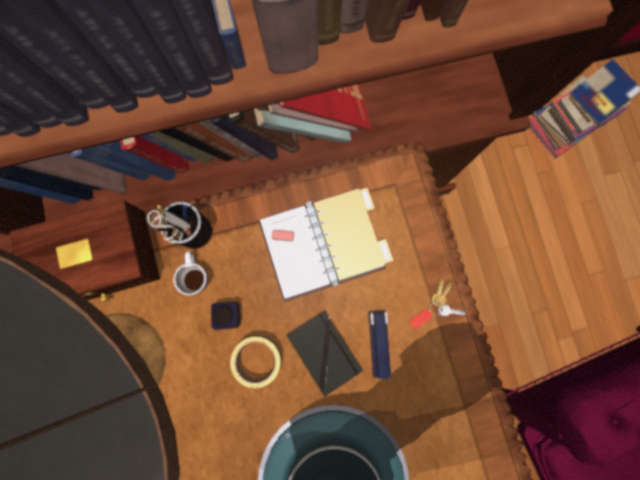

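View pics/scene0.png

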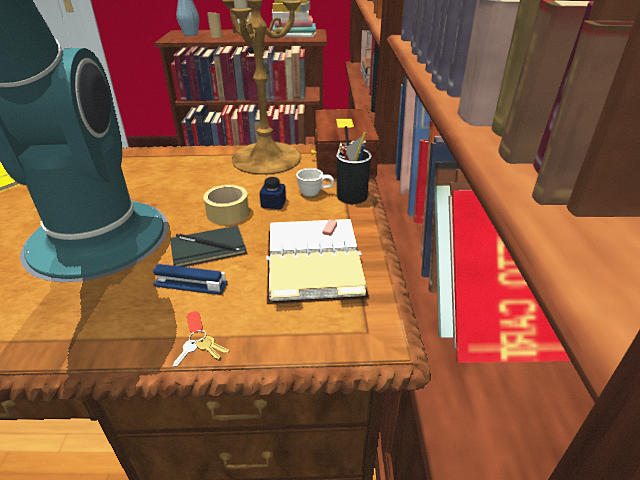

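The top view shows the planner at about (325,245), with its spine running from (308,205) to (330,285). The eraser is at (283,235), the near (top) tab at (386,250) and the far tab at (367,199). The stapler, at (380,345), and the keys, at (440,300), are to the near right. The scene view confirms this and shows the bookcase beyond the far desk edge.

```bash
cat > h.py <<'E'
import numpy as np, cv2
from bench import ctrl
def ray(n,px):
    c=ctrl.calibration(n);K=np.array([[c['fx'],0,c['cx']],[0,c['fy'],c['cy']],[0,0,1]])
    u=cv2.undistortPoints(np.array(px,float).reshape(-1,1,2),K,c['distortion']).reshape(-1,2)
    R=c['R'];return -R.T@c['t'], np.c_[u,np.ones(len(u))]@R
def plane(n,px,z):
    o,d=ray(n,px);return o+d*((z-o[2])/d[:,2])[:,None]
def biggest(m):
    cs,_=cv2.findContours(m.astype(np.uint8),cv2.RETR_EXTERNAL,cv2.CHAIN_APPROX_NONE)
    return max(cs,key=cv2.contourArea)
E
python3 - <<'E'
from h import *
def roi(m,x0,x1,y0,y1):
    o=np.zeros_like(m);o[y0:y1,x0:x1]=m[y0:y1,x0:x1];return o
B={'top':(250,400,180,305),'scene':(255,375,212,305)}
for n in B:
    f=cv2.imread(f'pics/{n}0.png');hsv=cv2.cvtColor(f,cv2.COLOR_BGR2HSV);H,S,V=[hsv[...,i].astype(int) for i in range(3)]
    yel=roi((H>18)&(H<35)&(S>50)&(S<150)&(V>170),*B[n])
    red=roi(((H<12)|(H>170))&(S>60)&(V>140),*((268,300,225,246) if n=='top' else (318,345,216,240)))
    wh=roi((S<45)&(V>170),*B[n])
    for nm,m,z in(('div',yel,29.8),('eraser',red,37),('white',wh,26)):
        c=biggest(m).reshape(-1,2);p=plane(n,c,z)[:,:2].astype(np.float32)
        r=cv2.minAreaRect(p);print(n,nm,len(c),np.round(r[0],1),np.round(r[1],1),round(r[2],1),np.round(cv2.boxPoints(r)).tolist())
# tabs & keypoints by eye in top
print(np.round(plane('top',[(386,250),(367,199)],29.8)))
print('spine by eye',np.round(plane('top',[(308,205),(330,285)],40)))
print('desk: keys, stapler top/bot, cups, ink',np.round(plane('top',[(445,300),(378,312),(380,375),(190,275),(225,315)],0)))
print('desk edge',np.round(plane('top',[(420,150),(445,190),(490,375)],0)))
f=cv2.imread('pics/top0.png')[175:310,240:400];cv2.imwrite('pics/crop.png',cv2.resize(f,None,fx=4.4,fy=4.4,interpolation=cv2.INTER_CUBIC))
E
```

```text
top div 362 [485.5 -32. ] [164.4 114.3] 19.4 [[389.0, -5.0], [427.0, -113.0], [582.0, -59.0], [544.0, 49.0]]
top eraser 52 [476.6 108.3] [41.9 18.8] 85.8 [[466.0, 88.0], [484.0, 87.0], [487.0, 129.0], [469.0, 130.0]]
top white 331 [451.1  70.2] [177.7 126.5] 18.9 [[347.0, 101.0], [388.0, -19.0], [556.0, 39.0], [515.0, 159.0]]
scene div 349 [487.3 -34.6] [164.8 120.3] 19.1 [[390.0, -5.0], [429.0, -118.0], [585.0, -65.0], [545.0, 49.0]]
scene eraser 37 [479.3 103.7] [47.2 18.4] 88.4 [[469.0, 80.0], [488.0, 80.0], [489.0, 127.0], [471.0, 128.0]]
scene white 373 [451.   71.8] [166.5 121.6] 19.0 [[352.0, 102.0], [392.0, -13.0], [549.0, 41.0], [510.0, 156.0]]
[[451. -99.  30.]
 [555. -61.  30.]]
spine by eye [[538.  59.  40.]
 [379.  12.  40.]]
desk: keys, stapler top/bot, cups, ink [[ 355. -223.    0.]
 [ 328.  -87.    0.]
 [ 205.  -91.    0.]
 [ 396.  298.    0.]
 [ 316.  223.    0.]]
desk edge [[ 672. -177.    0.]
 [ 585. -228.    0.]
 [ 209. -309.    0.]]
```

View pics/crop.png

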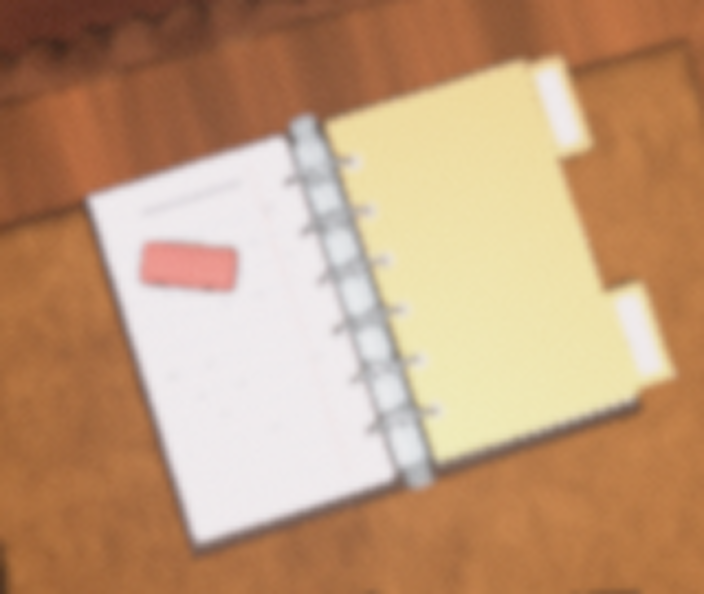

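The planner yaw is about 19°, with the spine middle near (465,30); both views agree within a few mm. The eraser centre is at about (478,106), its long axis is roughly along world y, and its spine-side end is at y≈84. I'll swing the shut gripper round to just spine-side of the eraser.

```bash
cat >> h.py <<'E'
from scipy.spatial.transform import Rotation as Ro
def pose():
    s=ctrl.observe();q=s['orientation'];return np.array(s['position']),Ro.from_quat([q[1],q[2],q[3],q[0]]),s
def sim(rows,p=None,R=None):
    if p is None:p,R,_=pose()
    for r in rows:
        p=p+R.apply(r[:3]);R=R*Ro.from_rotvec(np.radians(r[3:]))
    return p,R
def need(target,z=None,y=None,p=None,R=None):
    "remaining shift (tool axes) to target and turn (deg rotvec) to make tool z,y those directions"
    if p is None:p,R,_=pose()
    out=[np.round(R.inv().apply(np.array(target)-p),1)]
    if z is not None:
        z=np.array(z,float);z/=np.linalg.norm(z);y=np.array(y,float);y-=z*(y@z);y/=np.linalg.norm(y)
        T=Ro.from_matrix(np.c_[np.cross(y,z),y,z]);out.append(np.round(np.degrees((R.inv()*T).as_rotvec()),1))
    return out
E
python3 - <<'E'
from h import *
p,R=sim([[46,-9,0,0,0,-4.65]]*16);print(p,R.as_matrix().round(2),need([476,69,120],[0,0,-1],[1,0,0],p,R))
E
```

```text
[500.79436705  12.26284412 205.40402506] [[ 0.  1. -0.]
 [ 1. -0.  0.]
 [ 0. -0. -1.]] [array([ 56.6, -24.8,  85.5]), array([-0. , -0.1, -0. ])]
```

Request:
move_arm:
  plan:
    - [[46,-9,0,0,0,-4.65],[46,-9,0,0,0,-4.65],[46,-9,0,0,0,-4.65],[46,-9,0,0,0,-4.65],[46,-9,0,0,0,-4.65],[46,-9,0,0,0,-4.65],[46,-9,0,0,0,-4.65],[46,-9,0,0,0,-4.65]]
  fingers: 0

```text
time_s: 0.9
position: [438.6, -349.4, 205.2]
orientation: [-0.0, 0.895, 0.446, -0.0]
wrist_force: [0.5, -1.4, -1.1]
gripper_width: 33.4
gripper_force: 0.0
```

Request:
move_arm:
  plan:
    - [[46,-9,0,0,0,-4.65],[46,-9,0,0,0,-4.65],[46,-9,0,0,0,-4.65],[46,-9,0,0,0,-4.65],[46,-9,0,0,0,-4.65],[46,-9,0,0,0,-4.65],[46,-9,0,0,0,-4.65],[46,-9,0,0,0,-4.65]]

```text
time_s: 1.7
position: [500.6, 13.9, 205.4]
orientation: [-0.0, 0.706, 0.708, -0.0]
wrist_force: [1.0, 0.6, -0.4]
gripper_width: 0.5
gripper_force: 0.0
```

Request:
move_arm:
  plan:
    - [[28,-12,40,0,0,0],[28,-12,40,0,0,0],[0,0,0,0,0,0],[0,0,0,0,0,0]]

```text
time_s: 2.1
position: [476.6, 67.9, 125.5]
orientation: [-0.001, 0.707, 0.707, -0.001]
wrist_force: [0.1, -0.4, -0.1]
gripper_width: 0.6
gripper_force: 0.0
```

```bash
python3 - <<'E'
from h import *
print(need([476,69,60],[0,0,-1],[1,0,0]));p,R,s=pose();print(p,s['joint_positions'].round(2),s['gripper_width'])
c=ctrl.calibration('wrist');f=ctrl.grab_frame('wrist');cv2.imwrite('pics/w1.png',f[:,:,::-1])
m=ctrl.grab_frame('top');cv2.imwrite('pics/t1.png',m[:,:,::-1])
E
```

```text
[array([ 1.1, -0.5, 65.5]), array([-0.1, -0. ,  0. ])]
[476.63436239  67.93284765 125.54878368] [ 0.31  0.32 -0.6   2.02  0.23  0.87 -0.42] 0.5744770831155265
```

View pics/w1.png

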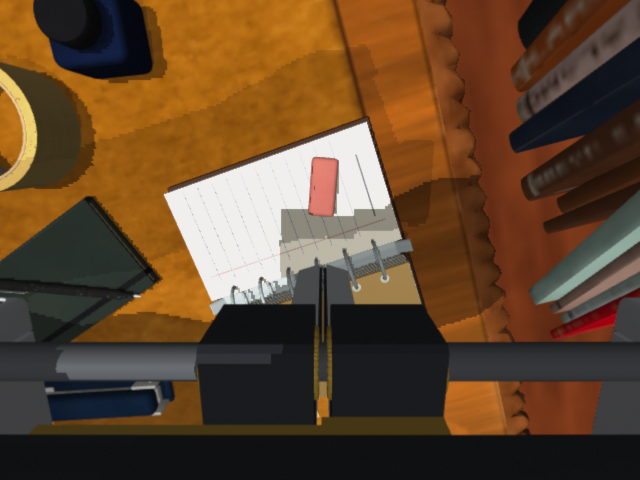

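The wrist view shows the eraser at (324,187), its spine-side end at row 216, and the shut fingertips at (322,265). I'll refine the eraser and page positions from this sharper picture.

```bash
python3 - <<'E'
from h import *
f=cv2.imread('pics/w1.png');hsv=cv2.cvtColor(f,cv2.COLOR_BGR2HSV);H,S,V=[hsv[...,i].astype(int) for i in range(3)]
m=((H<10)|(H>170))&(S>80)&(V>140);m[:,:290]=0;m[:,360:]=0;m[:140]=0;m[230:]=0
r=cv2.minAreaRect(plane('wrist',biggest(m).reshape(-1,2),37)[:,:2].astype(np.float32));print(r,cv2.boxPoints(r).round())
print('page L corners near,far',plane('wrist',[(166,193),(368,121)],26).round(1))
print('spine ends',plane('wrist',[(222,305),(405,245)],40).round(1))
E
```

```text
((477.08416748046875, 107.05982208251953), (43.0875129699707, 18.956897735595703), 85.1153335571289) [[466.  86.]
 [485.  85.]
 [488. 128.]
 [469. 129.]]
page L corners near,far [[355.4 101.7  26. ]
 [511.1 154.8  26. ]]
spine ends [[396.7  13.9  40. ]
 [540.2  63.   40. ]]
```

Request:
move_arm:
  plan:
    - [[1,0,40,0,0,0],[0,-0.5,40,0,0,0],[0,0,15,0,0,0],[0,0,0,0,0,0],[8,0,0,0,0,0],[8,0,0,0,0,0],[8,0,0,0,0,0],[8,0,0,0,0,0]]

```text
time_s: 3.0
position: [477.1, 101.6, 31.7]
orientation: [0.0, 0.707, 0.707, 0.001]
wrist_force: [-0.2, -0.6, 0.6]
gripper_width: 0.6
gripper_force: 0.1
```

Request:
move_arm:
  plan:
    - [[8,0,1,0,0,0],[8,0,1,0,0,0],[8,0,0,0,0,0],[8,0,0,0,0,0],[8,0,0,0,0,0],[8,0,0,0,0,0],[0,0,0,0,0,0],[0,0,0,0,0,0]]

```text
time_s: 3.8
position: [476.6, 148.7, 28.8]
orientation: [-0.0, 0.707, 0.707, -0.0]
wrist_force: [0.1, 0.0, -0.5]
gripper_width: 0.1
gripper_force: 0.0
```

```bash
python3 - <<'E'
from h import *
a=ctrl.grab_frame('scene')[130:310,240:400,::-1]; b=ctrl.grab_frame('wrist')[:300,150:550,::-1]
cv2.imwrite('pics/c2.png',np.hstack([cv2.resize(a,(356,400)),cv2.resize(b,(440,400))]));print(pose()[0])
E
```

```text
[476.60892956 148.30000787  28.86090285]
```

View pics/c2.png

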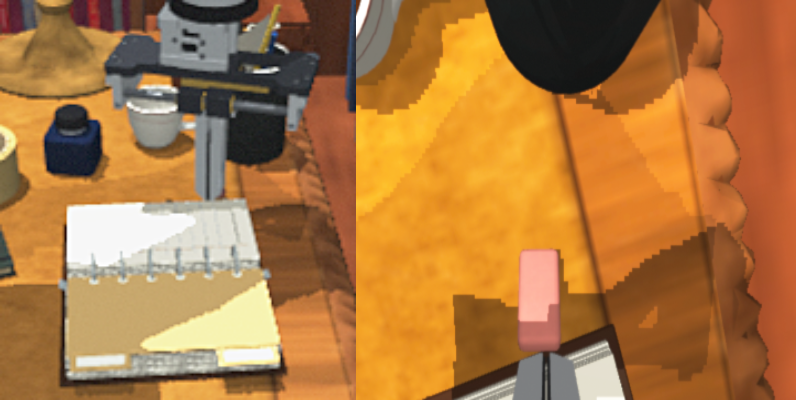

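The scene half shows the gripper at the page's left edge. In the wrist half the eraser (crop 540,300) is just past the page edge. I need to know whether it lies flat.

```bash
cat > er.py <<'E'
from h import *
f=ctrl.grab_frame('wrist')[:,:,::-1].copy();hsv=cv2.cvtColor(f,cv2.COLOR_BGR2HSV);H,S,V=[hsv[...,i].astype(int) for i in range(3)]
m=((H<8)|(H>172))&(S>70)&(S<165)&(V>100);m[:,:250]=0;m[:,430:]=0;m[:100]=0;m[330:]=0
c=biggest(m);print('px',cv2.boundingRect(c))
for z in(11,20):
    r=cv2.minAreaRect(plane('wrist',c.reshape(-1,2),z)[:,:2].astype(np.float32));print(z,np.round(r[0],1),np.round(r[1],1),round(r[2],1),cv2.boxPoints(r).round().tolist())
E
python3 er.py
```

```text
px (297, 187, 39, 76)
11 [472.  174.3] [42.8 21.7] 89.9 [[461.0, 153.0], [483.0, 153.0], [483.0, 196.0], [461.0, 196.0]]
20 [472.2 176.2] [40.8 20.7] 89.9 [[462.0, 156.0], [482.0, 156.0], [483.0, 197.0], [462.0, 197.0]]
```

Request:
move_arm:
  plan:
    - [[0,0,-30,0,0,0],[0,0,-40,0,0,0],[0,0,-40,0,0,0],[0,0,-40,0,0,0],[0,0,0,0,0,0]]

```text
time_s: 4.45
position: [478.8, 149.1, 183.5]
orientation: [0.002, 0.707, 0.707, 0.003]
wrist_force: [-0.1, -0.0, -0.7]
gripper_width: 0.4
gripper_force: 0.0
```

```bash
python3 er.py; python3 -c "
from h import *
u=np.array([.9466,.3223,0]);v=np.array([-.3223,.9466,0]);S=np.array([467,29,0])
for a,b,z in((-56,-180,120),(-56,-150,13),(-56,-112,13),(-56,0,130)):print(a,b,(S+a*u+b*v).round()+[0,0,z])
print(pose()[2]['joint_positions'].round(2),need([480,-200,180],[0,.7,-.7],[1,0,0]))
cv2.imwrite('pics/t2.png',ctrl.grab_frame('scene')[:,:,::-1])"
```

```text
px (305, 177, 21, 45)
11 [470.3 168.6] [18.9 43.2] 2.1 [[460.0, 190.0], [462.0, 147.0], [481.0, 147.0], [479.0, 191.0]]
20 [470.5 169.8] [18.4 42.1] 2.1 [[461.0, 191.0], [462.0, 148.0], [480.0, 149.0], [479.0, 191.0]]
-56 -180 [ 472. -159.  120.]
-56 -150 [ 462. -131.   13.]
-56 -112 [450. -95.  13.]
-56 0 [414.  11. 130.]
[ 0.19  0.27 -0.64  1.93  0.2   0.99 -0.54] [array([-348.5,    2.7,    1. ]), array([ 0.3, 45. ,  0. ])]
```

The eraser measures 43×19 mm at desk height and stayed put after I retracted, so it is flat on the desk. Next I'll go right of the planner and tilt the tool.

Request:
move_arm:
  plan:
    - [[-44,0,0,0,0,0],[-44,0,0,0,0,0],[-44,0,0,0,0,0],[-44,0,0,0,0,0],[-44,0,0,0,0,0],[-44,0,0,0,0,0],[-44,0,0,0,0,0],[-44,0,0,0,0,0]]

```text
time_s: 5.35
position: [475.4, -205.1, 177.5]
orientation: [-0.001, 0.707, 0.707, -0.0]
wrist_force: [1.0, 0.1, 0.3]
gripper_width: 0.5
gripper_force: 0.0
```

Request:
move_arm:
  plan:
    - [[0,0,0,0,7,0],[0,0,0,0,7,0],[0,0,0,0,7,0],[0,0,0,0,7,0],[0,0,0,0,7,0],[0,0,0,0,7,0],[0,0,0,0,0,0],[0,0,0,0,0,0]]

```text
time_s: 6.15
position: [476.0, -203.2, 177.4]
orientation: [-0.254, 0.661, 0.659, 0.253]
wrist_force: [0.1, 1.2, 0.8]
gripper_width: 0.6
gripper_force: 0.0
```

```bash
python3 -c "
from h import *
p,R,s=pose();print(p.round(1),R.as_matrix()[:,2].round(3),s['joint_positions'].round(2),s['wrist_force'].round(1))"
```

```text
[ 476.  -203.2  177.4] [-0.001  0.669 -0.743] [ 1.04  0.61 -0.5   1.65 -0.33  1.37  0.7 ] [0.1 1.2 0.8]
```

Request:
move_arm:
  plan:
    - [[0,0,0,0,7,0],[0,0,0,0,7,0],[0,0,0,0,0,0]]

```text
time_s: 6.45
position: [475.4, -203.6, 176.6]
orientation: [-0.334, 0.625, 0.623, 0.332]
wrist_force: [-1.0, -0.2, -0.3]
gripper_width: 0.4
gripper_force: 0.0
```

```bash
python3 -c "
from h import *
p,R,s=pose();print(p.round(1),R.as_matrix()[:,2].round(3),s['joint_positions'].round(2),s['wrist_force'].round(1))
for t in ([462,-155,80],[459,-148,13],[450,-97,13]):print(t,need(t))
cv2.imwrite('pics/s3.png',ctrl.grab_frame('scene')[:,:,::-1])"
```

```text
[ 475.4 -203.6  176.6] [-0.001  0.831 -0.556] [ 1.09  0.76 -0.51  1.58 -0.42  1.51  0.76] [-1.  -0.2 -0.3]
[462, -155, 80] [array([-53.3, -13.2,  94.1])]
[459, -148, 13] [array([-105.1,  -15.9,  137.2])]
[450, -97, 13] [array([-76.7, -25. , 179.6])]
```

View pics/s3.png

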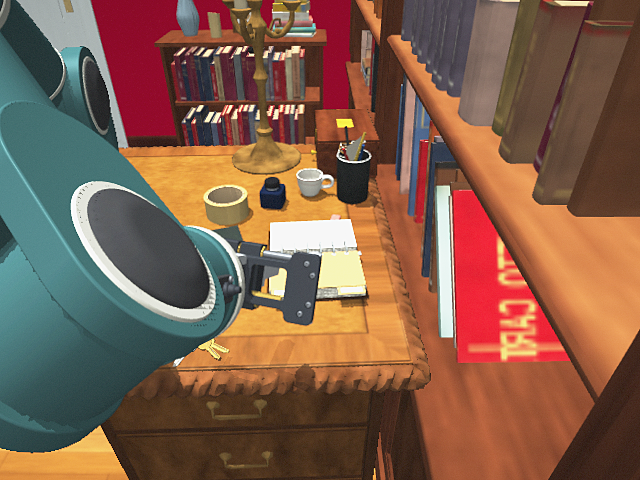

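The arm is tilted (about 34° below horizontal), clear of the bookcase and to the right of the planner at px (300,290). I'll descend beside the tab.

Request:
move_arm:
  plan:
    - [[-26,-4,34,0,0,0],[-26,-4,34,0,0,0],[-26,-4,34,0,0,0],[-18,-4,23,0,0,0],[0,0,0,0,0,0],[0,0,0,0,0,0]]

```text
time_s: 7.1
position: [461.4, -153.3, 31.1]
orientation: [-0.331, 0.624, 0.625, 0.331]
wrist_force: [-0.1, 0.4, -0.3]
gripper_width: 0.4
gripper_force: 0.0
```

```bash
python3 -c "
from h import *
p,R,s=pose();print(p.round(1),s['joint_positions'].round(2),s['wrist_force'].round(1))
for t in ([459,-148,11],[451,-98,11]):print(t,need(t))
a=ctrl.grab_frame('scene')[180:380,200:420,::-1];b=ctrl.grab_frame('wrist')[:,:,::-1]
cv2.imwrite('pics/c4.png',np.hstack([cv2.resize(a,(352,320)),cv2.resize(b,(427,320))]))"
```

```text
[ 461.4 -153.3   31.1] [ 1.06  0.92 -0.49  1.71 -0.38  1.24  0.87] [-0.1  0.4 -0.3]
[459, -148, 11] [array([-13.6,  -2.4,  15.7])]
[451, -98, 11] [array([ 14.5, -10.4,  57. ])]
```

View pics/c4.png

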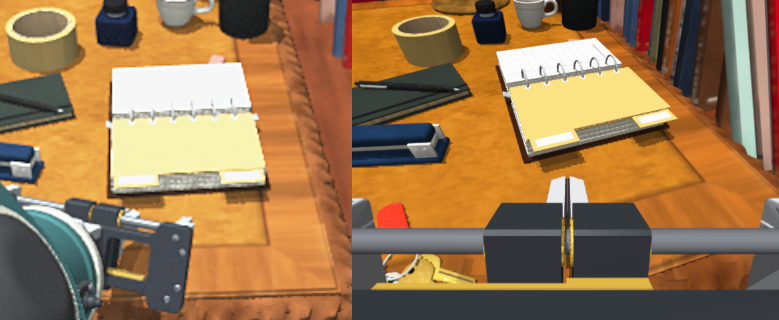

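The wrist view shows the near tab's label at crop (555,142), straight ahead of the fingertips at (567,180), and the scene view agrees. I'll check it numerically while going down.

Request:
move_arm:
  plan:
    - [[-7,-1,8,0,0,0],[-7,-1,8,0,0,0],[0,0,0,0,0,0]]

```text
time_s: 7.5
position: [458.0, -147.4, 7.9]
orientation: [-0.332, 0.625, 0.624, 0.332]
wrist_force: [-1.4, 0.6, 0.1]
gripper_width: 0.3
gripper_force: 0.1
```

```bash
python3 -c "
from h import *
f=ctrl.grab_frame('wrist')[:,:,::-1];p,R,s=pose();print(p.round(1),s['wrist_force'].round(1))
h=cv2.cvtColor(f,cv2.COLOR_BGR2HSV);m=(h[...,1]<60)&(h[...,2]>190);m[:150]=0;m[255:]=0;m[:,:220]=0;m[:,400:]=0
c=biggest(m);print(cv2.boundingRect(c),plane('wrist',cv2.boxPoints(cv2.minAreaRect(c)),29.8).round(0).tolist())
print(need([451,-98,10]))"
```

```text
[ 458.2 -147.6    8.4] [-1.   0.7 -0. ]
(276, 176, 64, 24) [[430.0, -99.0, 30.0], [466.0, -86.0, 30.0], [467.0, -97.0, 30.0], [433.0, -109.0, 30.0]]
[array([29.1, -7.2, 40.3])]
```

Request:
move_arm:
  plan:
    - [[7,-2,10,0,0,0],[7,-2,10,0,0,0],[7,-2,10,0,0,0],[7,-1,10,0,0,0],[0,0,0,0,0,0]]

```text
time_s: 8.05
position: [451.1, -97.0, 10.2]
orientation: [-0.333, 0.624, 0.625, 0.332]
wrist_force: [-0.2, -0.2, -0.1]
gripper_width: 0.3
gripper_force: 0.1
```

```bash
python3 -c "
from h import *
p,R,s=pose();print(p.round(1),s['wrist_force'].round(1))
for t in ([451,-98,60],[447,-85,95],[434,-45,135],[418,0,140],[411,22,140]):print(t,need(t))"
```

```text
[451.1 -97.   10.2] [-0.2 -0.2 -0.1]
[451, -98, 60] [array([ 40.8,  -0.1, -28.6])]
[447, -85, 95] [array([ 77.1,  -4.1, -37.4])]
[434, -45, 135] [array([132.6, -17. , -26.5])]
[418, 0, 140] [array([161.9, -32.9,   8. ])]
[411, 22, 140] [array([174.2, -39.9,  26.3])]
```

```bash
python3 -c "
from h import *
q,R,s=pose()
for r,z in((110,45),(95,75),(65,105),(30,120),(0,122),(-22,118)):
    t=np.array([414+.3223*r,11-.9466*r,z]);print(r,z,need(t,p=q,R=R));q=t"
```

```text
110 45 [array([ 31.1,  -1.6, -16.2])]
95 75 [array([32.8, -4.8, -5. ])]
65 105 [array([40.8, -9.6,  6.8])]
30 120 [array([ 30.9, -11.2,  19.1])]
0 122 [array([17.5, -9.6, 22.5])]
-22 118 [array([ 8.3, -7.1, 19.5])]
```

Request:
move_arm:
  plan:
    - [[15,-1,-8,0,0,0],[16,-1,-8,0,0,0],[16,-2,-2,0,0,0],[17,-3,-3,0,0,0],[14,-3,2,0,0,0],[14,-3,2,0,0,0],[13,-3,3,0,0,0],[0,0,0,0,0,0]]

```text
time_s: 8.85
position: [435.2, -50.8, 105.5]
orientation: [-0.332, 0.624, 0.625, 0.332]
wrist_force: [-0.4, -0.2, 0.3]
gripper_width: 0.7
gripper_force: 0.0
```

```bash
python3 -c "
from h import *
p,R,s=pose();print(p.round(1),s['wrist_force'].round(1))
q=p
for r,z in((30,120),(0,122),(-22,118)):
    t=np.array([414+.3223*r,11-.9466*r,z]);print(r,z,need(t,p=q,R=R));q=t
a=ctrl.grab_frame('scene')[130:380,200:420,::-1];b=ctrl.grab_frame('wrist')[:,:,::-1]
cv2.imwrite('pics/c5.png',np.hstack([cv2.resize(a,(352,400)),cv2.resize(b,(427,400))]))"
```

```text
[435.2 -50.8 105.5] [-0.4 -0.2  0.3]
30 120 [array([ 30.7, -11.5,  19.6])]
0 122 [array([17.6, -9.6, 22.4])]
-22 118 [array([ 8.3, -7.1, 19.5])]
```

View pics/c5.png

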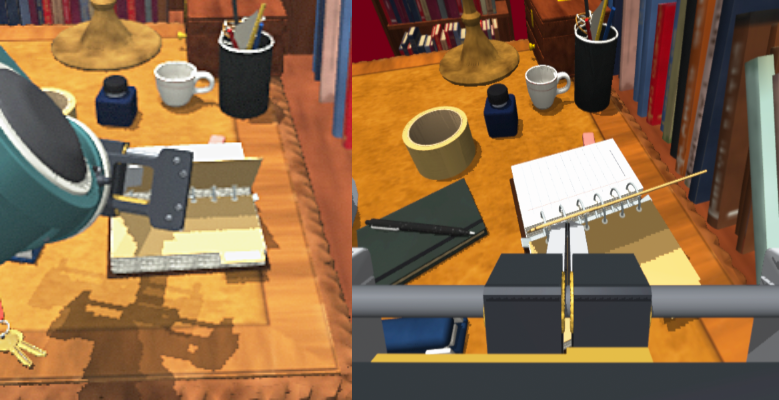

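The top divider is raised on the fingertips (thin edge at wrist crop (620,200)), and the lower one still lies on the right. I'll push it past upright.

Request:
move_arm:
  plan:
    - [[15,-6,10,0,0,0],[15,-6,10,0,0,0],[9,-5,11,0,0,0],[9,-5,11,0,0,0],[4,-4,10,0,0,0],[4,-4,10,0,0,0],[0,0,0,0,0,0]]

```text
time_s: 9.65
position: [404.7, 32.0, 116.1]
orientation: [-0.333, 0.624, 0.624, 0.332]
wrist_force: [0.5, -0.4, -0.2]
gripper_width: 0.1
gripper_force: 0.0
```

Request:
move_arm:
  plan:
    - [[0,0,-40,0,0,0],[0,0,-40,0,0,0],[0,0,-40,0,0,0],[0,0,-40,0,0,0],[0,0,0,0,0,0],[0,0,0,0,0,0],[0,0,0,0,0,0],[0,0,0,0,0,0]]

```text
time_s: 10.45
position: [405.2, -100.9, 205.4]
orientation: [-0.333, 0.624, 0.624, 0.332]
wrist_force: [-0.0, 0.1, -0.4]
gripper_width: 0.7
gripper_force: 0.0
```

Request:
move_arm:
  plan:
    - [[0,0,0,0,0,0],[0,0,0,0,0,0],[0,0,0,0,0,0],[0,0,0,0,0,0],[0,0,0,0,0,0],[0,0,0,0,0,0],[0,0,0,0,0,0],[0,0,0,0,0,0]]

```text
time_s: 11.25
position: [405.5, -101.9, 205.8]
orientation: [-0.332, 0.624, 0.624, 0.332]
wrist_force: [-0.5, -0.6, -0.5]
gripper_width: 0.7
gripper_force: 0.0
```

```bash
python3 -c "
from h import *
p,R,s=pose();print(p.round(1),s['wrist_force'].round(1))
a=ctrl.grab_frame('scene')[130:380,200:420,::-1];b=ctrl.grab_frame('top')[170:330,140:480,::-1]
cv2.imwrite('pics/c6.png',np.hstack([cv2.resize(a,(308,350)),cv2.resize(b,(480,350))]))"
```

```text
[ 405.5 -101.9  205.8] [-0.5 -0.6 -0.5]
```

View pics/c6.png

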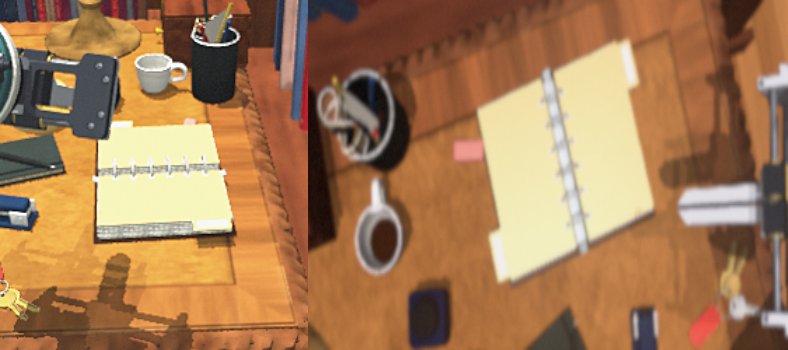

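The top divider lies on the left page with its tab at crop (500,255). The lower divider is still on the right with its far tab at (628,62), the eraser is on the desk at (468,150), and everything else is in place. I'll let it settle briefly and hand in.

Request:
move_arm:
  plan:
    - [[0,0,-10,0,0,0],[0,0,0,0,0,0],[0,0,0,0,0,0],[0,0,0,0,0,0],[0,0,0,0,0,0],[0,0,0,0,0,0],[0,0,0,0,0,0],[0,0,0,0,0,0]]

```text
time_s: 12.15
position: [405.5, -110.2, 211.4]
orientation: [-0.332, 0.624, 0.624, 0.332]
wrist_force: [-0.0, 1.2, 0.1]
gripper_width: 0.5
gripper_force: 0.0
```

```bash
python3 -c "
from bench import ctrl
print(ctrl.close_job())"
```

```text
the job is handed in; nothing more can be done
None
```

I pushed the eraser off onto the desk and turned the top divider onto the left-hand page; the last pictures show the lower divider still on the right and the cups, ink bottle and keys apparently unmoved. I handed the job in at about 12 s, and no verdict came back.

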